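# Load a flat cake into the rotary stamping stand and index it under the stamp

## Task

Load the next unstamped cake into the stamping stand: push it along the bench, up the infeed ramp and over the table's rim until it sits flat and fully home in the empty nest that faces the ramp. It is fresh and fragile, so slide it gently and never pick it up. Then pull up the red sprung index knob, carry it a quarter turn anticlockwise (seen from above) so that the cake stops under the stamp head, and let the pin drop home in the next hole; keep the stamped cakes in their nests and leave everything else on the bench alone.

Things in the scene. Friction and masses are not known exactly. Their poses are not given: they have to be found in the camera images.
- stand: Grey stamping stand fixed to the bench. Origin: on the turning axis of its round table, at bench height; -y points out over the infeed ramp, +x to the bench press. On a 300 mm square base turns the white table: radius 160 mm, upper face 30 mm above the bench, with a rim round its edge, 6 mm wide, top 34 mm above the bench. Four nests sit on it, 90 degrees apart, centres 98 mm from the axis.
- ramp: Steel infeed ramp on the stand, 86 mm wide between blue rails 16 mm high. Origin: middle of its foot at bench height; y points level up the ramp to the stand's axis, 323 mm away. Flush with the bench, it rises 35 mm over a level run of 160 mm and ends 3 mm short of the table, 1 mm above its rim: the cake drops 5 mm. Bench rails flare from 86 to 126 mm apart, from the foot to 40 mm ahead of it.
- cake: The unstamped baked flat cake, cream with a brown top and no red mark, a rigid disc of 80 mm diameter and 22 mm height with rounded edges (4 mm), about 90 g. It lies on the bench ahead of the foot of the ramp. Origin: centre of its underside, z up.
- cake_center (a point): Centre of the unstamped cake, half-way up (11 mm above its underside).
- nest_load (a point): Centre of the empty nest, facing the ramp at the start; it turns with the table; 41 mm above the bench, where the centre of a cake belongs. A nest is a blue horseshoe, walls 8 mm high and 4 mm thick, inner radius 43 mm, open outwards to the rim: the cake is home when it has slid in to the back.
- stamp_spot (a point): Point under the stamp, 41 mm above the bench, 98 mm from the axis on the stand's +x: where the cake's centre must end. The red 54 mm stamp hangs above, underside 87 mm above the bench, from a press with a green head 50 mm wide in y, 150 to 194 mm high, from x = 72 mm to its column at 205 to 239 mm. A hand lever on its +y side rises to 243 mm.
- dial (a joint): Angle of the round table in rad: 0 at the start, growing anticlockwise from above; the next hole is at +1.571. It turns with a slight drag (about 2 N at the knob) and stays where it is left. The index pin, when home, locks it (about 1 degree of play) at every quarter turn.
- plunger (a joint): Lift of the index pin in m: 0 when home in a hole, 0.015 fully pulled up; out of its hole from 0.009 up. A spring pushes it down (5 N home, 9 N fully up). Let go between holes, it rests on the plate below at 0.009 and snaps into a hole when within about 3 mm of it.
- index_knob (a point): Centre of the red round knob of the sprung index pin, on the round table 130 mm from its axis, turning with it: at the start at -x, +y of the stand (92 mm each); a quarter turn anticlockwise takes it to -x, -y. Upright, 26 mm diameter, 25 mm high, centre 69 mm above the bench when home; it rises when pulled. It spins freely on its pin. An 18 mm steel neck stands below.
- nest_b (a point): Centre of the nest that stands under the stamp at the start and holds a stamped cake; it turns with the table.
- nest_c (a point): Centre of the nest opposite the empty one, holding a stamped cake; it turns with the table.
- cake_b_center (a point): Centre of the stamped cake (red square mark, same size as the other) in nest b; it rides on the table.
- cake_c_center (a point): Centre of the stamped cake (red square mark, same size) in nest c; it rides on the table.
- ink_tin_center (a point): Centre of a flat steel ink tin with a red pad, 85 x 125 x 16 mm. Leave it alone.
- scraper_center (a point): Centre of the round wooden handle of a dough scraper with a steel blade, 130 mm wide, lying flat. Leave it alone.
- flask_center (a point): Centre of a steel flask with a black cap, 72 mm diameter, 250 mm high. Leave it alone.
- tub_center (a point): Centre of an open white tub, 110 mm diameter, 90 mm high. Leave it alone.
- brush_grip (a point): Handle of a pastry brush lying on the bench. Leave it alone.
Things that resemble listed ones, but are neither listed nor needed, are in the scene too. What is shaped like the cake but purple is not meant.

How it is judged (in metres and radians):
On the way, in this order (a step that is already met when the one before it is completed fails the run):
1. the cake slides on the infeed ramp, resting on it (contact force between cake and ramp above 0.15 N and y of cake_center in the frame of ramp above 0.02 m and height (world z) of cake_center below 0.07 m), for 0.1 s.
2. the cake lies flat in the empty nest, the table still pinned at the loading station (distance between cake_center and nest_load below 0.01 m and angle between cake_center's own z axis and vertical below 0.06 rad and value of joint dial between -0.05 and 0.05 rad and value of joint plunger below 0.003 m), for 0.2 s.
3. the table stands a quarter turn on and the pin is home in the next hole (value of joint dial between 1.535 and 1.606 rad and value of joint plunger below 0.0025 m), for 0.2 s.
At the end, for the whole second after the job is handed in: The cake lies flat and at rest in its nest under the stamp head, within 12 mm of the stamp spot; the table stands a quarter turn anticlockwise from its start (within 0.035 rad), the index pin home (lift under 2.5 mm); both stamped cakes lie in their nests (within 13 mm) (all of step 3 and distance between cake_center and stamp_spot below 0.012 m and angle between cake_center's own z axis and vertical below 0.06 rad and linear speed of cake below 0.02 m/s and horizontal distance between cake_b_center and nest_b below 0.013 m and horizontal distance between cake_c_center and nest_c below 0.013 m); the robot touches nothing.
It fails at once if the cake is picked up (height (world z) of cake_center above 0.075 m).
It fails at once if the cake is tipped up on edge (angle between cake_center's own z axis and vertical above 0.6 rad).
It fails at once if the cake is pressed with more than 15 N (contact force between the fingers and cake above 15 N).
It fails at once if a stamped cake is knocked out of its nest (distance between cake_b_center and nest_b above 0.02 m or distance between cake_c_center and nest_c above 0.02 m).
It fails at once if other things on the bench are disturbed (moved more than 20 mm) (distance of any of ink_tin_center, scraper_center, flask_center, tub_center, brush_grip from where it was at the start of the episode above 0.02 m).
It also fails if it takes over 64 s, if anything falls off the work surface, if the arm or the gripper's body presses on something with over 40 N, if the wrist force passes 120 N, or if a joint passes its speed limit or range.

## Robot

A 7-joint arm with a two-finger parallel gripper is mounted at the origin on the work surface. World frame = base frame: x ahead of the robot, y to its left, z up, the work surface at z = 0. Lengths are in mm, angles in rad, forces in N, time in s.
With the tool pointing down it reaches from about 350 to 900 mm from the base axis. Payload 8.1 kg.
Tool frame: the origin (TCP) lies at the very end of the fingers, on their centre line; the grasp point (between the pads) lies 19 mm behind it; z points along the fingers, y is the line along which they close (so a half turn about z gives the same grasp; the last joint's range is limited). The gripper opens to 92 mm and grips with 3 to 60 N. Pads are 19 mm wide; open, the fingers measure 130 mm over their backs; the gripper's body (75 mm by 190 mm) begins 47 mm behind the grasp point.
Start: joints at [1.187, 0.434, 0.025, 1.573, -0.012, 1.134, -0.075], TCP at [173.178, -600.542, 226.742] pointing down, gripper open.
Joint ranges: [-2.62, 2.62], [-0.44, 2.09], [-1.27, 1.32], [0.08, 2.57], [-1.32, 4.46], [0.12, 2], [-2.74, 2.74]. Speed limits (rad/s): [2.22, 2.22, 3.01, 3.01, 3.14, 3.14, 3.14].

## Interface

Orientations are given as a unit quaternion [w, x, y, z].
In Python, from workcell import ctrl, vision gives the robot as it stands.
- The arm moves only by the shell command python3 -m pendant 'ROWS' [FORCE]. ROWS is JSON, one flat list of numbers, 7 for each row, row after row: the shift along the tool's x, y, z normalised to -1 to 1, where 1 is 0.03 m, then the turn, a rotation vector about the tool's x, y, z normalised to -1 to 1, where 1 is 4 degrees, then the opening, from -1 (shut) to 1 (fully open), so that 0 is half open. A call has 1 to 12 rows; each row shifts and turns the commanded pose from where the row before left it, along the tool's axes as they then stand; what a row does not reach is not made up. A row lasts 1/12 s, in which the tool goes at most 41.7 mm and 7.16 degrees, less where a joint would pass 70% of its speed; a pose out of reach is approached as far as the arm can. A call with a number of a shift or a turn outside -1 to 1 is refused whole. A call with a gripper value outside its range is refused whole. The fingers move at their own pace and stop on an object; FORCE is the grip in N (left out, the last holds). Time passes only in rows, so rows that do not move let the fingers close. It gives the time, the measured TCP pose, the force, the opening and the grip force at its end, in the units of the state.
- ctrl.read_state(): the state, without advancing time (a new reading comes with each control period).
- vision.snapshot(name): name is "side" or "top"; returns a dict with "pixels" (384x512x3 uint8, red, green, blue), "depth" (384x512 float32, mm along the optical axis (not along the pixel's ray), 0 where there is no reading), "mtx" (3x3 intrinsics, pixels), "T" (4x4, takes a point from camera to world coordinates). Camera axes: x right, y down, z forward; pixel columns grow to the right and rows downward; lengths in mm; the calibration is good to about 2 mm. A picture is of the moment at which its call begins.
- ctrl.finish_job(): hands the job in; it is judged then, once.
The state is a dict: "t": time; "joints": joint angles; "joint_velocities": joint speeds; "effort": joint torques, N m; "tool_pos": TCP position; "eef_rot": TCP orientation; "wrist_force": force on the tool from outside, world axes, zero at the start; "torque": the same for the moment, N m; "finger_gap": finger opening in mm; "gripper_force": force on a finger pad.
Only numpy, scipy, OpenCV 4.12 (cv2) and the standard library are available. Lean on these libraries where they do the work, as an engineer would, in place of code of your own. Each camera call takes 0.05 s, during which the arm holds its last target. There are 200 camera calls.

## Working session

There is one attempt and no reset: what is moved stays moved. The work goes in short steps, Python scripts to look and compute and a shell command to move; the robot and the scene stay as the last step left them, time stands still between calls to the robot, and variables do not carry over. Pictures are saved under pics/ and viewed, at most 11 in all, crops included, and the job is handed in when it is done.

```bash
mkdir -p pics; ls
python3 - <<'E'
from workcell import ctrl, vision
import cv2,numpy as np
for n in ["side","top"]:
    s=vision.snapshot(n); cv2.imwrite(f"pics/{n}0.png",s["pixels"][:,:,::-1]); np.savez(f"{n}0.npz",**s)
    print(n,s["mtx"].round(1).tolist(),s["T"].round(3).tolist())
print(ctrl.read_state())
E
```

```text
pics
side [[424.7, 0.0, 254.2], [0.0, 424.7, 187.4], [0.0, 0.0, 1.0]] [[-0.953, -0.203, 0.225, 266.99], [-0.303, 0.66, -0.687, 1027.466], [-0.009, -0.723, -0.691, 1035.98], [0.0, 0.0, 0.0, 1.0]]
top [[444.8, 0.0, 250.1], [0.0, 444.8, 199.2], [0.0, 0.0, 1.0]] [[-0.0, -0.983, 0.186, 224.818], [-1.0, 0.001, 0.007, 100.426], [-0.007, -0.186, -0.983, 1746.417], [0.0, 0.0, 0.0, 1.0]]
{'t': 0.1, 'joints': array([ 1.18738939,  0.43515845,  0.02493806,  1.57398331, -0.01164662,
        1.13402154, -0.07509294]), 'joint_velocities': array([-0.00022656,  0.00016274, -0.00118422, -0.00196259, -0.00076457,
       -0.00018757, -0.0008091 ]), 'effort': array([ 1.95216882e-03, -6.69128323e+01,  9.87553708e-01, -3.15147150e+01,
       -6.05116482e-02,  3.74510558e-02,  3.91323829e-05]), 'tool_pos': array([ 173.0640649 , -600.08417131,  226.02865533]), 'eef_rot': array([-7.00128033e-04,  9.90162835e-01,  1.39918017e-01, -1.35669953e-04]), 'wrist_force': array([-0.20115149,  0.0672523 ,  0.28749861]), 'torque': array([ 0.00710865, -0.04090749,  0.01556812]), 'gripper_force': 0.0, 'finger_gap': 92.45688153336678}
```

View pics/side0.png

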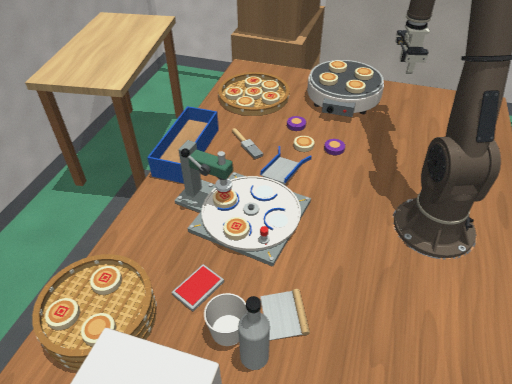

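View pics/top0.png

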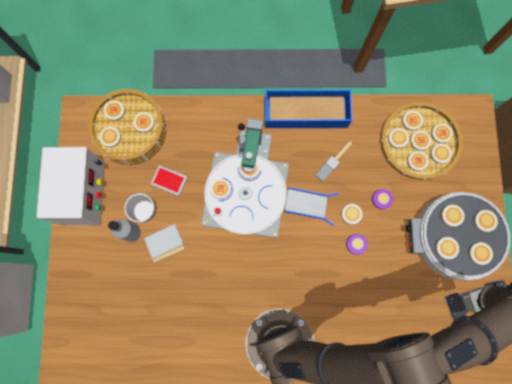

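The top view shows the stand axis hub at about (245,194), the knob at (218,211), the ramp from (286,201) to (330,205), the empty nest at (265,197) and the press at (250,150). What could be taken for the cake: cream unmarked disc at (352,214), purple discs at (382,199) and (356,244), griddle cakes at (453,215), (487,220), (448,247) and (482,253), and basket cakes at (110,136) and around (420,140). I choose (352,214), which lies alone on the bench ahead of the ramp.

```bash
cat > h.py <<'E'
import numpy as np,cv2
from workcell import ctrl,vision
def ray(s,u,v,z):
    u=np.atleast_1d(u).astype(float);v=np.atleast_1d(v).astype(float)
    d=np.linalg.inv(s["mtx"])@np.vstack([u,v,np.ones_like(u)]); d=s["T"][:3,:3]@d; o=s["T"][:3,3:4]
    return (o+d*((z-o[2])/d[2]))[:2].T
def blob(s,box,f,z):
    x0,y0,x1,y1=box; p=s["pixels"][y0:y1,x0:x1]; h=cv2.cvtColor(p,cv2.COLOR_RGB2HSV).astype(int)
    m=f(h[...,0],h[...,1],h[...,2]).astype(np.uint8)
    n,l,st,c=cv2.connectedComponentsWithStats(m); i=1+np.argmax(st[1:,4]); 
    ys,xs=np.where(l==i); 
    return ray(s,xs+x0,ys+y0,z),(c[i]+[x0,y0]).round(1),st[i,4]
E
python3 - <<'E'
from h import *
S={n:np.load(n+"0.npz") for n in["top","side"]}
t=S["top"];d=S["side"]
kt=blob(t,(205,200,230,222),lambda h,s,v:((h<8)|(h>172))&(s>150)&(v>100),75)
kd=blob(d,(250,218,280,245),lambda h,s,v:((h<8)|(h>172))&(s>150)&(v>100),72)
print("knob",[ (a[0].mean(0),a[1],a[2]) for a in(kt,kd)])
# cake: bright/cream distinct from bench : sample hsv
for n,(u,v) in {"top":(352,214),"side":(304,143)}.items():
    h=cv2.cvtColor(S[n]["pixels"],cv2.COLOR_RGB2HSV); print(n,h[v,u-14:u+15:2].tolist())
# table white outline
for n,box in{"top":(195,140,295,240),"side":(190,165,315,260)}.items():
    s=S[n];P,c,a=blob(s,box,lambda h,s_,v:(s_<40)&(v>200),32); hull=cv2.convexHull(P.astype(np.float32))[:,0]
    e=cv2.fitEllipse(hull); print(n,"table",c,a,e)
# blue rails & nests
for n,box in{"top":(284,180,345,232),"side":(255,140,315,190)}.items():
    s=S[n];x0,y0,x1,y1=box;h=cv2.cvtColor(s["pixels"][y0:y1,x0:x1],cv2.COLOR_RGB2HSV)
    m=((abs(h[...,0].astype(int)-112)<12)&(h[...,1]>120)).astype(np.uint8)
    k,l,st,c=cv2.connectedComponentsWithStats(m)
    for i in range(1,k):
        if st[i,4]>15:
            ys,xs=np.where(l==i);P=ray(s,xs+x0,ys+y0,25);print(n,"rail",st[i],P[np.argsort(P[:,1])][::max(1,len(P)//8)].round(0).tolist())
for n,(x0,y0,x1,y1) in {"top":(180,110,400,260),"side":(160,110,350,260)}.items():
    im=S[n]["pixels"][y0:y1,x0:x1,::-1];cv2.imwrite(f"pics/c_{n}.png",cv2.resize(im,None,fx=3.6,fy=3.6,interpolation=cv2.INTER_CUBIC))
E
```

```text
knob [(array([496.69024388, 237.00709737]), array([217.3, 210.5]), np.int32(14)), (array([498.08392023, 237.11209004]), array([263.7, 230.6]), np.int32(60))]
top [[15, 149, 193], [14, 136, 172], [21, 18, 196], [14, 39, 228], [19, 129, 230], [23, 102, 230], [23, 98, 230], [23, 98, 231], [24, 98, 230], [23, 102, 229], [19, 129, 230], [17, 49, 228], [18, 63, 209], [15, 139, 196], [15, 145, 194]]
side [[13, 137, 162], [14, 137, 167], [25, 57, 174], [26, 55, 233], [14, 160, 210], [16, 143, 211], [18, 133, 227], [18, 136, 225], [18, 132, 226], [15, 153, 216], [14, 157, 200], [28, 37, 235], [17, 91, 182], [13, 141, 177], [14, 137, 173]]
top table [246.3 195.9] 4337 ((574.3087158203125, 132.44509887695312), (321.46905517578125, 322.221923828125), 13.523484230041504)
side table [255.7 212.3] 3897 ((575.0690307617188, 127.61782836914062), (318.2940368652344, 321.0238952636719), 58.704132080078125)
top rail [ 2 31 29  6 29] [[483.0, -137.0], [483.0, -126.0], [487.0, -114.0], [487.0, -102.0], [491.0, -91.0], [494.0, -79.0], [495.0, -67.0], [498.0, -56.0], [498.0, -44.0], [502.0, -32.0]]
side rail [ 6  6 19 28 76] [[575.0, -226.0], [566.0, -178.0], [565.0, -160.0], [573.0, -145.0], [571.0, -128.0], [579.0, -114.0], [585.0, -94.0], [592.0, -81.0], [599.0, -67.0]]
side rail [ 29  16  27  27 107] [[449.0, -201.0], [456.0, -181.0], [467.0, -165.0], [481.0, -143.0], [488.0, -124.0], [486.0, -102.0], [492.0, -83.0], [495.0, -65.0], [503.0, -41.0]]
```

View pics/c_top.png

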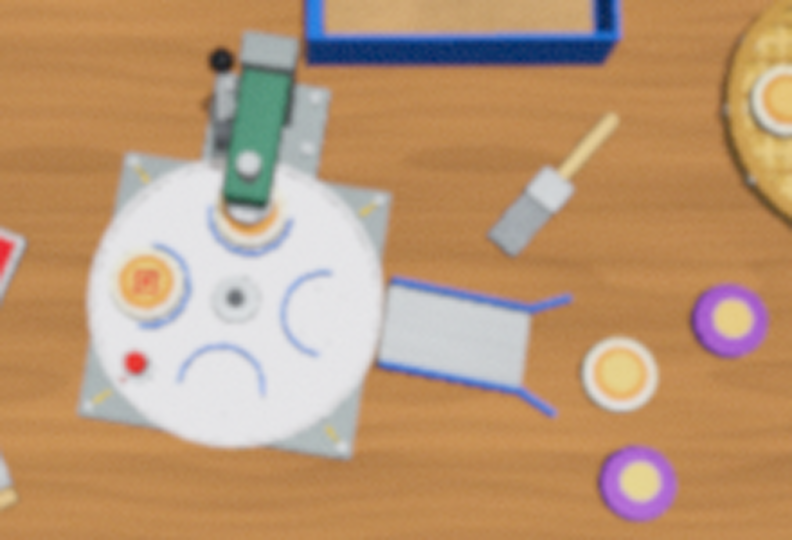

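The crop confirms the choice: a cream, unmarked cake at crop (620,374), in line with the flared ramp mouth. The purple rings at (730,320) and (638,484) are the decoys. Knob at (136,362), hub at (236,298).

Run:
```python
from h import *
S={n:np.load(n+"0.npz") for n in["top","side"]}
t=S["top"];d=S["side"]
f=lambda h,s,v:((s<75)&(v>165))|(v>205)
for n,b in{"top":(338,201,366,228),"side":(290,131,318,154)}.items():
    P,c,a=blob(S[n],b,f,18 if n=="side" else 20); (q,r)=cv2.minEnclosingCircle(P.astype(np.float32)); print("cake",n,c,a,P.mean(0),q,r)
px=lambda u,v:(u/3.6+180-.4,v/3.6+110-.4)
def top(u,v,z): return ray(t,*px(u,v),z)[0]
print("hub",top(236,298,40))
def yaw(a,b): w=b-a; return np.degrees(np.arctan2(w[1],w[0]))
R=[top(530,310,16),top(391,281,51),top(520,389,16),top(379,364,51)]
print("rails",R,yaw(R[0],R[1])-90,yaw(R[2],R[3])-90,"foot mid",(R[0]+R[2])/2)
c=[top(128,155,20),top(388,192,20),top(352,457,20),top(80,413,20)]
print("base corners",c,"centre",np.mean(c,0),[yaw(c[1],c[0])-90,yaw(c[2],c[3])-90,yaw(c[3],c[0]),yaw(c[2],c[1])])
```

```text
cake top [351.7 213.7] 347 [ 492.19252956 -285.8630886 ] (492.2253112792969, -285.47515869140625) 41.434329986572266
cake side [303.6 141.3] 193 [ 493.2694683  -290.95416937] (492.85125732421875, -291.1484069824219) 40.098697662353516
hub [574.10484564 131.64832699]
rails [array([ 565.01722462, -191.35760963]), array([590.35364424, -36.25821838]), array([ 477.29075535, -177.65041326]), array([499.41863488, -21.94331393])] -9.277664408665245 -8.088269950980404 foot mid [ 521.15398999 -184.50401144]
base corners [array([741.84378196, 253.28054419]), array([698.3986048 , -37.04909718]), array([402.80539832,   6.44622311]), array([450.96278232, 301.2752955 ])] centre [573.50264185 130.98824141] [np.float64(-8.51064013202648), np.float64(-9.276770886285917), np.float64(-9.369267432468952), np.float64(-8.370768025377231)]
```

```bash
python3 -m pendant '[0,0,0,0,0,-1,-0.35,0,0,0,0,0,-1,-0.35,0,0,0,0,0,-1,-0.35,0,0,0,0,0,-1,-0.35,0,0,0,0,0,-1,-0.35,0,0,0,0,0,-1,-0.35,0,0,0,0,0,-1,-0.35,0,0,0,0,0,-1,-0.35]' 10
python3 -m pendant '[0,0,0,0,0,-1,-0.35,0,0,0,0,0,-1,-0.35,0,0,0,0,0,-1,-0.35,0,0,0,0,0,-1,-0.35,0,0,0,0,0,-1,-0.35,0,0,0,0,0,-1,-0.35,0,0,0,0,0,-1,-0.35,0,0,0,0,0,-1,-0.35,0,0,0,0,0,-0.25,-0.35]'
```

```text
t: 0.77
tool_pos: [173.1, -600.2, 226.3]
eef_rot: [-0.0, 0.913, 0.409, 0.0]
wrist_force: [0.3, -0.0, 0.1]
finger_gap: 43.3
gripper_force: 0.0
t: 1.52
tool_pos: [172.9, -600.3, 226.3]
eef_rot: [-0.0, 0.759, 0.651, 0.0]
wrist_force: [0.1, -0.2, 0.2]
finger_gap: 29.9
gripper_force: 0.0
```

```bash
python3 -m pendant '[0.82,0.74,0,0,0,0,-0.35,0.82,0.74,0,0,0,0,-0.35,0.82,0.74,0,0,0,0,-0.35,0.82,0.74,0,0,0,0,-0.35,0.82,0.74,0,0,0,0,-0.35,0.82,0.74,0,0,0,0,-0.35,0.82,0.74,0,0,0,0,-0.35,0.82,0.74,0,0,0,0,-0.35,0.82,0.74,0,0,0,0,-0.35,0.82,0.74,0,0,0,0,-0.35,0.82,0.74,0,0,0,0,-0.35,0.82,0.74,0,0,0,0,-0.35]'
cat >> h.py <<'E'
A=np.array([574.,131.]);W=np.radians(-8.9);R2=np.array([[np.cos(W),np.sin(W)],[-np.sin(W),np.cos(W)]])
def st(p): return (R2@(np.asarray(p)[:2]-A)).round(1)   # world -> stand
def where():
    s=ctrl.read_state();w,x,y,z=s["eef_rot"]
    from scipy.spatial.transform import Rotation as Ro
    M=Ro.from_quat([x,y,z,w]).as_matrix()
    print("t",round(s["t"],2),"stand",st(s["tool_pos"]),"z",round(s["tool_pos"][2],1),"yaw",np.degrees(np.arctan2(M[1,0],M[0,0])).round(2),"zax",M[:,2].round(3),"gap",round(s["finger_gap"],1),"F",s["wrist_force"].round(1))
E
python3 -c "from h import *;where()"
```

```text
t: 2.52
tool_pos: [483.0, -349.0, 226.6]
eef_rot: [-0.0, 0.761, 0.649, -0.0]
wrist_force: [0.1, -0.3, 0.2]
finger_gap: 29.8
gripper_force: 0.0
t 2.52 stand [ -15.6 -488.3] z 226.6 yaw 80.98 zax [-0.  0. -1.] gap 29.8 F [ 0.1 -0.3  0.2]
```

```bash
python3 -m pendant '[0,0,0.95,0,0,0,-0.35,0,0,0.95,0,0,0,-0.35,0,0,0.95,0,0,0,-0.35,0,0,0.95,0,0,0,-0.35,0,0,0.95,0,0,0,-0.35,0,0,0.95,0,0,0,-0.35,0,0,0.95,0,0,0,-0.35,0,0,0.6,0,0,0,-0.35,0,0,0,0,0,0,-0.35]'
python3 - <<'E'
from h import *
where()
s=vision.snapshot("side")
P,c,a=blob(s,(290,131,318,154),lambda h,s,v:((s<75)&(v>165))|(v>205),18);print(c,a,st(P.mean(0)))
cv2.imwrite("pics/d.png",cv2.resize(s["pixels"][60:210,220:380,::-1],None,fx=4,fy=4,interpolation=cv2.INTER_CUBIC))
E
```

```text
t: 3.27
tool_pos: [479.4, -348.7, 5.2]
eef_rot: [-0.003, 0.76, 0.65, -0.001]
wrist_force: [-1.7, 0.6, 0.1]
finger_gap: 29.8
gripper_force: 0.0
t 3.27 stand [ -19.2 -488.6] z 5.2 yaw 81.01 zax [-0.006  0.004 -1.   ] gap 29.8 F [-1.7  0.6  0.1]
[302.1 145.3] 30 [ -18.8 -403.1]
```

View pics/d.png

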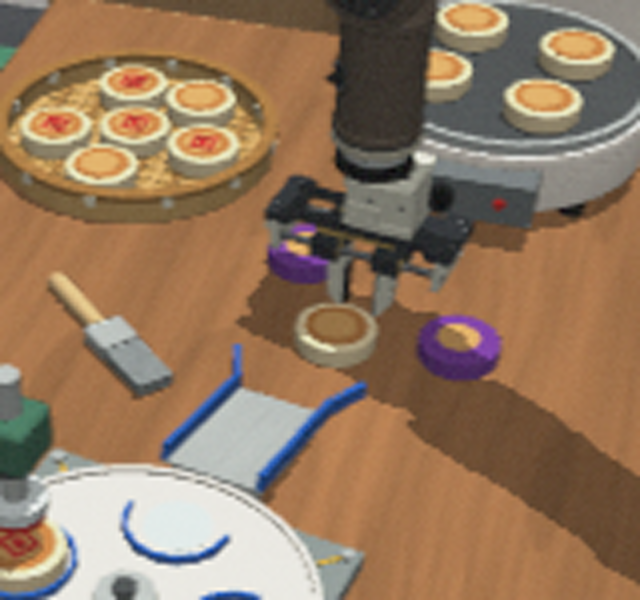

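The side crop shows both fingertips at about (340–385,290), just behind the cake at (335,335) and clear of both purple discs. Ramp mouth lies ahead at (300,385). Start pushing.

```bash
python3 -m pendant '[0.2,0,-0.1,0,0,0,-0.35,0.2,0,0,0,0,0,-0.35,0.2,0.06,0,0,0,0,-0.35,0.2,0.06,0,0,0,0,-0.35,0.2,0.06,0,0,0,0,-0.35,0.2,0.06,0,0,0,0,-0.35,0.2,0.06,0,0,0,0,-0.35,0.2,0.06,0,0,0,0,-0.35,0.2,0.06,0,0,0,0,-0.35,0.2,0.06,0,0,0,0,-0.35,0.2,0.06,0,0,0,0,-0.35,0.2,0.06,0,0,0,0,-0.35]'
python3 - <<'E'
from h import *
where()
s=vision.snapshot("side");np.savez("s1.npz",**s)
P,c,a=blob(s,(260,125,325,170),lambda h,s,v:(h<32)&(h>19)&(s<90)&(v>150),18);print(c,a,st(P.mean(0)))
E
```

```text
t: 4.32
tool_pos: [511.3, -281.3, 12.2]
eef_rot: [-0.0, 0.76, 0.65, -0.0]
wrist_force: [-1.5, -2.0, 2.6]
finger_gap: 30.2
gripper_force: 1.3
t 4.32 stand [   1.8 -417. ] z 12.2 yaw 81.08 zax [-0. -0. -1.] gap 30.2 F [-1.5 -2.   2.6]
[292.9 151.7] 37 [  -1.8 -351.3]
```

```bash
python3 -m pendant '[0.22,0,0.1,0,0,0,-0.35,0.22,0,0,0,0,0,-0.35,0.22,0,0,0,0,0,-0.35,0.22,0,0,0,0,0,-0.35,0.22,0,0,0,0,0,-0.35,0.22,0,0,0,0,0,-0.35,0.22,0,0,0,0,0,-0.35,0.22,0,0,0,0,0,-0.35,0.22,0,0,0,0,0,-0.35,0.22,0,0,0,0,0,-0.35,0.22,0,0,0,0,0,-0.35]'
python3 - <<'E'
from h import *
where()
s=vision.snapshot("side")
P,c,a=blob(s,(240,125,325,190),lambda h,s,v:(h<32)&(h>19)&(s<90)&(v>150),18);print(c,a,st(P.mean(0)))
cv2.imwrite("pics/e.png",cv2.resize(s["pixels"][90:240,200:360,::-1],None,fx=4,fy=4,interpolation=cv2.INTER_CUBIC))
E
```

```text
t: 5.28
tool_pos: [519.6, -210.5, 8.5]
eef_rot: [-0.001, 0.76, 0.65, -0.002]
wrist_force: [-5.0, -3.3, 0.1]
finger_gap: 29.7
gripper_force: 3.4
t 5.28 stand [  -0.9 -345.8] z 8.5 yaw 81.02 zax [-0.005 -0.001 -1.   ] gap 29.7 F [-5.  -3.3  0.1]
[259.7 182.9] 412 [  35.7 -140.1]
```

View pics/e.png

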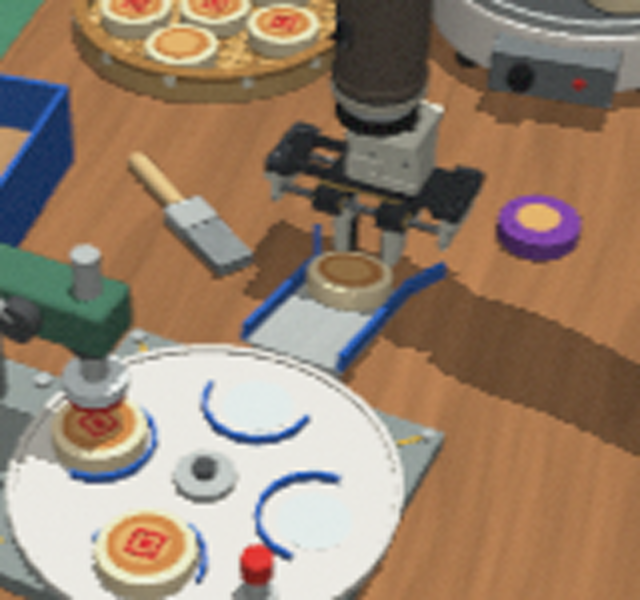

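The cake is now at the ramp's foot (350,280), between the rails. The side force suggests rubbing on the +x rail, so I'll ease 4 mm towards -x while climbing.

```bash
python3 -m pendant '[0.1,-0.1,-0.03,0,0,0,-0.35,0.15,-0.05,-0.038,0,0,0,-0.35,0.2,0,-0.038,0,0,0,-0.35,0.2,0,-0.038,0,0,0,-0.35,0.2,0,-0.038,0,0,0,-0.35,0.2,0,-0.038,0,0,0,-0.35]'
python3 -c "from h import *;where()"
```

```text
t: 5.83
tool_pos: [523.2, -177.4, 16.1]
eef_rot: [0.0, 0.76, 0.65, 0.0]
wrist_force: [0.2, -1.2, 0.3]
finger_gap: 29.9
gripper_force: 0.3
t 5.83 stand [  -2.5 -312.5] z 16.1 yaw 81.11 zax [ 0.001  0.    -1.   ] gap 29.9 F [ 0.2 -1.2  0.3]
```

```bash
python3 -m pendant '[0.2,0,-0.036,0,0,0,-0.35,0.2,0,-0.036,0,0,0,-0.35,0.2,0,-0.036,0,0,0,-0.35,0.2,0,-0.036,0,0,0,-0.35,0.2,0,-0.036,0,0,0,-0.35,0.2,0,-0.036,0,0,0,-0.35,0.2,0,-0.036,0,0,0,-0.35,0.2,0,-0.036,0,0,0,-0.35,0.2,0,-0.036,0,0,0,-0.35,0.2,0,-0.036,0,0,0,-0.35,0.2,0,-0.036,0,0,0,-0.35,0.2,0,-0.036,0,0,0,-0.35]'
python3 - <<'E'
from h import *
where()
s=vision.snapshot("side")
cv2.imwrite("pics/f.png",cv2.resize(s["pixels"][110:240,200:340,::-1],None,fx=4,fy=4,interpolation=cv2.INTER_CUBIC))
E
```

```text
t: 6.83
tool_pos: [534.1, -108.4, 29.3]
eef_rot: [0.001, 0.76, 0.649, -0.0]
wrist_force: [-1.6, -8.5, 6.6]
finger_gap: 30.2
gripper_force: 4.4
t 6.83 stand [  -2.4 -242.7] z 29.3 yaw 81.0 zax [ 0.    -0.002 -1.   ] gap 30.2 F [-1.6 -8.5  6.6]
```

View pics/f.png

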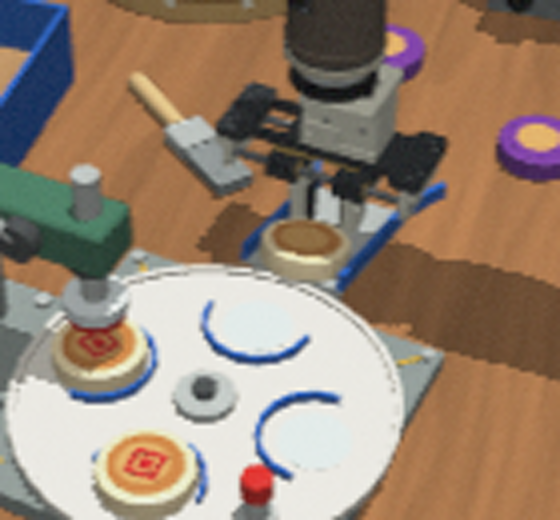

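The cake is near the ramp's crest at (305,245), square between the rails. The finger is pressing it slightly downward (Fz 6.6 N), so I'll climb a bit steeper and slower.

```bash
python3 -m pendant '[0,0,-0.03,0,0,0,-0.35,0.1,0,-0.026,0,0,0,-0.35,0.12,0,-0.029,0,0,0,-0.35,0.12,0,-0.029,0,0,0,-0.35]'
python3 -c "from h import *;where()"
```

```text
t: 7.22
tool_pos: [535.4, -96.5, 32.2]
eef_rot: [-0.0, 0.76, 0.65, -0.0]
wrist_force: [-0.4, -2.4, 0.8]
finger_gap: 30.0
gripper_force: 1.3
t 7.22 stand [  -2.9 -230.7] z 32.2 yaw 81.09 zax [-0.  0. -1.] gap 30.0 F [-0.4 -2.4  0.8]
```

```bash
python3 -m pendant '[0.15,0,-0.034,0,0,0,-0.35,0.15,0,-0.034,0,0,0,-0.35,0.15,0,-0.034,0,0,0,-0.35,0.15,0,-0.034,0,0,0,-0.35,0.15,0,-0.034,0,0,0,-0.35,0.15,0,-0.034,0,0,0,-0.35]'
python3 -c "from h import *;where()"
```

```text
t: 7.72
tool_pos: [539.7, -70.1, 38.5]
eef_rot: [0.0, 0.76, 0.65, -0.0]
wrist_force: [-0.2, -2.7, 1.5]
finger_gap: 30.0
gripper_force: 1.6
t 7.72 stand [  -2.7 -203.9] z 38.5 yaw 81.09 zax [ 0. -0. -1.] gap 30.0 F [-0.2 -2.7  1.5]
```

```bash
python3 -m pendant '[0.12,0,-0.029,0,0,0,-0.35,0.12,0,-0.029,0,0,0,-0.35,0.12,0,-0.029,0,0,0,-0.35,0.12,0,-0.01,0,0,0,-0.35,0.12,0,0,0,0,0,-0.35,0.12,0,0,0,0,0,-0.35]'
python3 -c "from h import *;where()"
```

```text
t: 8.22
tool_pos: [542.9, -48.0, 41.1]
eef_rot: [-0.0, 0.76, 0.65, 0.0]
wrist_force: [-0.7, -0.2, 0.2]
finger_gap: 30.0
gripper_force: 0.3
t 8.22 stand [  -3.  -181.7] z 41.1 yaw 81.12 zax [-0.     0.001 -1.   ] gap 30.0 F [-0.7 -0.2  0.2]
```

```bash
python3 -m pendant '[0.12,0,0,0,0,0,-0.35,0.12,0,0,0,0,0,-0.35,0.12,0,0,0,0,0,-0.35,0.12,0,0,0,0,0,-0.35,0.12,0,0,0,0,0,-0.35,0.12,0,0,0,0,0,-0.35]'
python3 -c "
from h import *
where()
s=vision.snapshot('side')
cv2.imwrite('pics/g.png',cv2.resize(s['pixels'][130:240,200:320,::-1],None,fx=5,fy=5,interpolation=cv2.INTER_CUBIC))"
```

```text
t: 8.72
tool_pos: [546.4, -27.4, 41.2]
eef_rot: [-0.0, 0.76, 0.65, -0.0]
wrist_force: [-0.1, -0.5, 0.7]
finger_gap: 30.1
gripper_force: 0.6
t 8.72 stand [  -2.8 -160.7] z 41.2 yaw 81.09 zax [-0. -0. -1.] gap 30.1 F [-0.1 -0.5  0.7]
```

View pics/g.png

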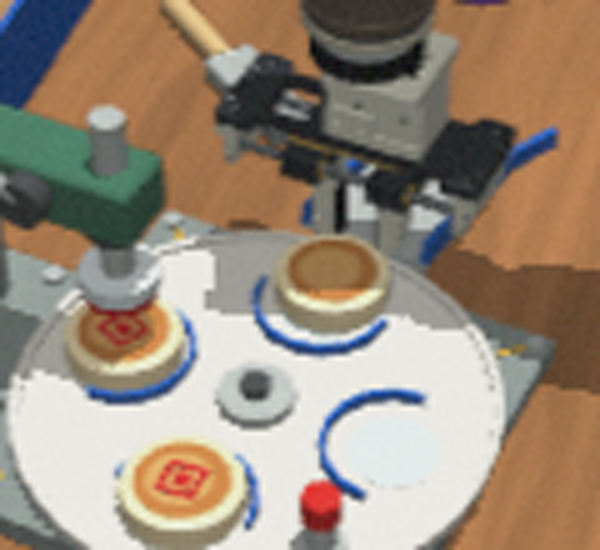

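The cake is over the rim at (330,290), inside the nest's mouth and about 15 mm short of the horseshoe's back (320,345).

```bash
python3 -m pendant '[0.1,0,0.02,0,0,0,-0.35,0.1,0,0.02,0,0,0,-0.35,0.1,0,0,0,0,0,-0.35,0.1,0,0,0,0,0,-0.35]'
python3 -c "from h import *;where()"
```

```text
t: 9.1
tool_pos: [548.3, -15.9, 40.1]
eef_rot: [0.0, 0.76, 0.65, -0.0]
wrist_force: [-0.9, -1.8, 0.6]
finger_gap: 30.0
gripper_force: 1.1
t 9.1 stand [  -2.6 -149.1] z 40.1 yaw 81.06 zax [ 0. -0. -1.] gap 30.0 F [-0.9 -1.8  0.6]
```

```bash
python3 -m pendant '[0.05,0,0,0,0,0,-0.35,0.05,0,0,0,0,0,-0.35]'
python3 -c "
from h import *
where()
s=vision.snapshot('side')
for n,b in {'cake':(245,176,282,202),'b':(205,186,240,212),'c':(220,216,252,240)}.items():
    P,c,a=blob(s,b,lambda h,s,v:(h<24)&(s>85)&(v>90),52);print(n,c,a,st(P.mean(0)))
cv2.imwrite('pics/k.png',cv2.resize(s['pixels'][130:240,200:320,::-1],None,fx=5,fy=5,interpolation=cv2.INTER_CUBIC))"
```

```text
t: 9.27
tool_pos: [548.8, -12.7, 40.1]
eef_rot: [0.0, 0.76, 0.65, 0.0]
wrist_force: [0.1, -1.5, 0.9]
finger_gap: 30.2
gripper_force: 1.2
t 9.27 stand [  -2.7 -145.9] z 40.1 yaw 81.1 zax [ 0. -0. -1.] gap 30.2 F [ 0.1 -1.5  0.9]
cake [264.2 186.2] 191 [ -1.2 -99.7]
b [224.1 196.1] 176 [96.8  0.8]
c [236.  225.6] 246 [ 1.1 96.5]
```

View pics/k.png

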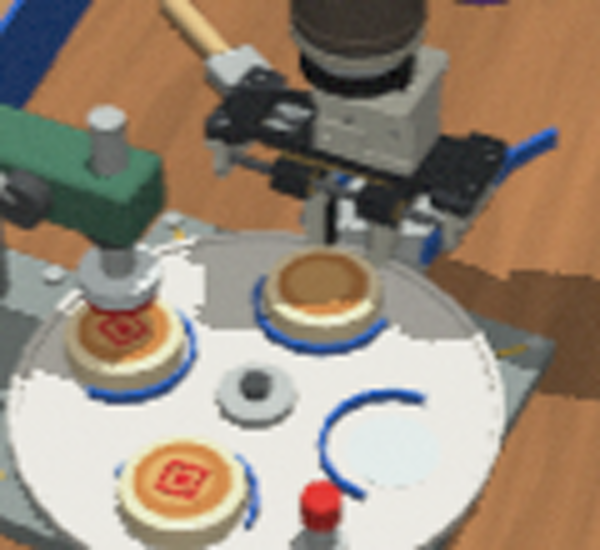

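The cake sits in the horseshoe at (322,295), about 2–4 mm from the back. I'll push gently until the force rises.

```bash
python3 -m pendant '[0.04,0,0,0,0,0,-0.35,0.04,0,0,0,0,0,-0.35]'
python3 -c "from h import *;where()"
```

```text
t: 9.48
tool_pos: [549.1, -10.8, 40.1]
eef_rot: [0.0, 0.76, 0.65, -0.0]
wrist_force: [-0.4, -2.0, 2.2]
finger_gap: 29.8
gripper_force: 1.3
t 9.48 stand [  -2.7 -143.9] z 40.1 yaw 81.07 zax [ 0. -0. -1.] gap 29.8 F [-0.4 -2.   2.2]
```

```bash
python3 -m pendant '[0.04,0,0,0,0,0,-0.35,0,0,0,0,0,0,-0.35]'
python3 -c "from h import *;where()"
```

```text
t: 9.65
tool_pos: [549.3, -9.6, 40.0]
eef_rot: [0.0, 0.76, 0.65, -0.0]
wrist_force: [-0.8, -3.4, 2.1]
finger_gap: 29.7
gripper_force: 1.4
t 9.65 stand [  -2.7 -142.7] z 40.0 yaw 81.07 zax [-0. -0. -1.] gap 29.7 F [-0.8 -3.4  2.1]
```

```bash
python3 -m pendant '[0.04,0,0,0,0,0,-0.35,0,0,0,0,0,0,-0.35]'
python3 -c "from h import *;where()"
```

```text
t: 9.82
tool_pos: [549.3, -9.4, 40.0]
eef_rot: [0.0, 0.76, 0.65, -0.001]
wrist_force: [-0.7, -5.4, 3.3]
finger_gap: 30.1
gripper_force: 2.7
t 9.82 stand [  -2.7 -142.5] z 40.0 yaw 81.03 zax [-0.    -0.001 -1.   ] gap 30.1 F [-0.7 -5.4  3.3]
```

```bash
python3 -m pendant '[-0.2,0,0,0,0,0,-0.35,-0.8,0,0,0,0,0,-0.35,0,0,-1,0,0,0,-0.35,0,-0.3,-1,0,0,0,0.3,0,-0.9,-1,0,0,0,0.3,0,-0.9,0,0,0,0,0.3,0,-0.9,0,0,0,0,0.3,0,0,0,0,0,0,0.3]'
python3 - <<'E'
from h import *
where()
s=vision.snapshot('side')
for n,b in {'cake':(245,172,282,202),'b':(205,186,240,212),'c':(220,216,252,240)}.items():
    P,c,a=blob(s,b,lambda h,s,v:(h<24)&(s>85)&(v>90),52);print(n,c,a,st(P.mean(0)))
E
```

```text
t: 10.48
tool_pos: [450.7, -23.1, 130.0]
eef_rot: [-0.001, 0.759, 0.651, -0.001]
wrist_force: [-1.7, -0.6, -0.0]
finger_gap: 57.1
gripper_force: 0.0
t 10.48 stand [ -98.  -171.4] z 130.0 yaw 81.18 zax [-0.003 -0.    -1.   ] gap 57.1 F [-1.7 -0.6 -0. ]
cake [263.9 186.9] 196 [ -1.9 -96.1]
b [224.2 196.2] 177 [96.6  0.8]
c [235.9 225.6] 248 [ 1.2 96.6]
```

```bash
python3 -m pendant '[0.88,0.1,0,0,0,0,0.3,0.88,0,0,0,0,0,0.3,0.88,0,0,0,0,0,0.3,0.88,0,0,0,0,0,0.3,0.88,0,0,0,0,0,0.3,0.88,0,0,0,0,0,0.3,0.88,0,0,0,0,0,0.3,0.88,0,0,0,0,0,0.3,0.88,0,0,0,0,0,0.3,0.88,0,0,0,0,0,0.3,0,0,0,0,0,0,0.3,0,0,0,0,0,0,0.3]'
python3 - <<'E'
from h import *
where()
s=vision.snapshot('side')
kd=blob(s,(250,215,280,245),lambda h,s,v:((h<8)|(h>172))&(s>150)&(v>100),72);print(kd[1:],st(kd[0].mean(0)))
cv2.imwrite('pics/l.png',cv2.resize(s['pixels'][110:260,190:350,::-1],None,fx=4,fy=4,interpolation=cv2.INTER_CUBIC))
E
```

```text
t: 11.53
tool_pos: [500.0, 238.7, 129.6]
eef_rot: [-0.001, 0.759, 0.651, 0.0]
wrist_force: [0.6, -0.3, 0.5]
finger_gap: 59.5
gripper_force: 0.0
t 11.53 stand [-89.7  94.9] z 129.6 yaw 81.25 zax [-0.     0.001 -1.   ] gap 59.5 F [ 0.6 -0.3  0.5]
(array([263.7, 230.7]), np.int32(61)) [-91.6  93.2]
```

View pics/l.png

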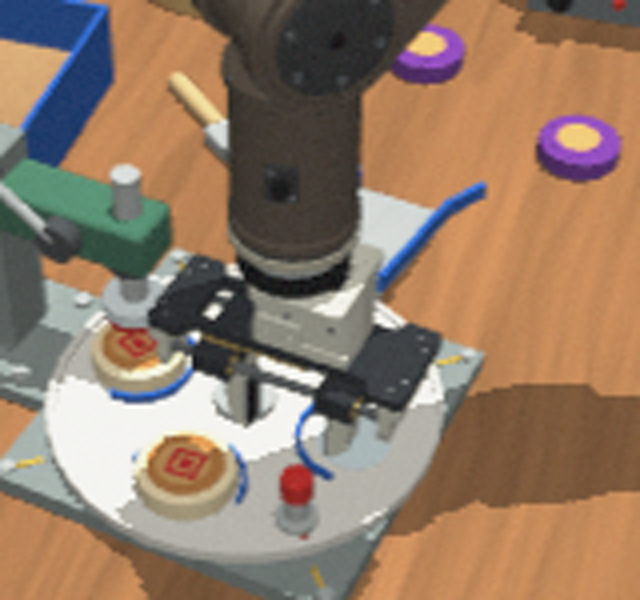

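The knob stands at crop (297,485), and the open fingers at (245,415) and (340,445) straddle its column from about 60 mm above. Cakes b and c are in place. I'll descend with a smaller opening.

```bash
python3 -m pendant '[-0.06,-0.07,0,0,0,0,0.05,0,0,0.5,0,0,0,0.05,0,0,0.6,0,0,0,0.05,0,0,0.6,0,0,0,0.05,0,0,0.5,0,0,0,0.05,0,0,0.33,0,0,0,0.05,0,0,0,0,0,0,0.05]' 35
python3 -c "from h import *;where()"
```

```text
t: 12.17
tool_pos: [496.4, 233.0, 52.3]
eef_rot: [-0.0, 0.76, 0.649, -0.002]
wrist_force: [-1.0, -1.1, 0.5]
finger_gap: 48.2
gripper_force: 0.0
t 12.17 stand [-92.4  88.8] z 52.3 yaw 81.0 zax [-0.003 -0.002 -1.   ] gap 48.2 F [-1.  -1.1  0.5]
```

```bash
python3 -m pendant '[0,0,0,0,0,0,-0.3,0,0,0,0,0,0,-0.7,0,0,0,0,0,0,-1,0,0,0,0,0,0,-1,0,0,0,0,0,0,-1,0,0,0,0,0,0,-1]' 35
python3 -c "from h import *;where()"
```

```text
t: 12.67
tool_pos: [497.7, 235.6, 54.9]
eef_rot: [0.0, 0.76, 0.65, 0.001]
wrist_force: [-1.1, 0.3, 7.2]
finger_gap: 24.6
gripper_force: 35.0
t 12.67 stand [-91.6  91.5] z 54.9 yaw 81.1 zax [ 0.001  0.001 -1.   ] gap 24.6 F [-1.1  0.3  7.2]
```

```bash
python3 -m pendant '[0,0,-0.12,0,0,0,-1,0,0,-0.12,0,0,0,-1,0,0,-0.12,0,0,0,-1,0,0,-0.08,0,0,0,-1,0,0,0,0,0,0,-1]'
python3 -c "from h import *;where()"
```

```text
t: 13.08
tool_pos: [497.0, 235.0, 67.5]
eef_rot: [-0.0, 0.76, 0.65, -0.0]
wrist_force: [-0.4, 2.6, -9.3]
finger_gap: 24.7
gripper_force: 35.0
t 13.08 stand [-92.1  90.9] z 67.5 yaw 81.09 zax [-0.001 -0.    -1.   ] gap 24.7 F [-0.4  2.6 -9.3]
```

```bash
python3 -m pendant '[-0.207,-0.194,0,0,0,0,-1,-0.219,-0.18,0,0,0,0,-1,-0.23,-0.165,0,0,0,0,-1,-0.241,-0.15,0,0,0,0,-1,-0.25,-0.134,0,0,0,0,-1,-0.258,-0.117,0,0,0,0,-1]'
python3 -c "from h import *;where()"
```

```text
t: 13.58
tool_pos: [461.9, 197.0, 67.2]
eef_rot: [-0.0, 0.76, 0.65, -0.0]
wrist_force: [-1.4, 4.0, -8.8]
finger_gap: 24.8
gripper_force: 35.0
t 13.58 stand [-121.    47.9] z 67.2 yaw 81.1 zax [-0.001 -0.    -1.   ] gap 24.8 F [-1.4  4.  -8.8]
```

```bash
python3 -m pendant '[-0.265,-0.1,0,0,0,0,-1,-0.271,-0.082,0,0,0,0,-1,-0.276,-0.064,0,0,0,0,-1,-0.28,-0.046,0,0,0,0,-1,-0.282,-0.028,0,0,0,0,-1,-0.283,-0.009,0,0,0,0,-1]'
python3 - <<'E'
from h import *
where()
s=vision.snapshot('side')
cv2.imwrite('pics/m.png',cv2.resize(s['pixels'][110:260,190:350,::-1],None,fx=4,fy=4,interpolation=cv2.INTER_CUBIC))
E
```

```text
t: 14.08
tool_pos: [444.4, 148.9, 67.1]
eef_rot: [-0.0, 0.76, 0.65, -0.001]
wrist_force: [-4.2, 3.0, -9.3]
finger_gap: 25.0
gripper_force: 35.0
t 14.08 stand [-130.8   -2.4] z 67.1 yaw 81.08 zax [-0.001 -0.001 -1.   ] gap 25.0 F [-4.2  3.  -9.3]
```

View pics/m.png

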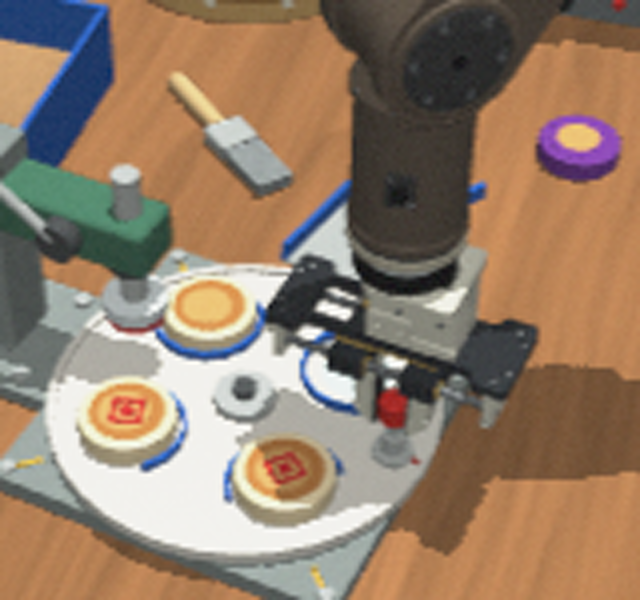

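The table has turned about 45°. The knob (393,410) is held and all three cakes are in their nests at (210,310), (130,415) and (285,475). Second half now.

```bash
python3 -m pendant '[-0.283,0.009,0,0,0,0,-1,-0.282,0.028,0,0,0,0,-1,-0.28,0.046,0,0,0,0,-1,-0.276,0.064,0,0,0,0,-1,-0.271,0.082,0,0,0,0,-1,-0.265,0.1,0,0,0,0,-1,-0.258,0.117,0,0,0,0,-1,-0.25,0.134,0,0,0,0,-1,-0.241,0.15,0,0,0,0,-1,-0.23,0.165,0,0,0,0,-1,-0.219,0.18,0,0,0,0,-1,-0.207,0.194,0,0,0,0,-1]'
python3 -c "from h import *;where()"
```

```text
t: 15.13
tool_pos: [468.7, 51.9, 67.1]
eef_rot: [0.0, 0.76, 0.65, -0.001]
wrist_force: [-5.7, -0.4, -10.2]
finger_gap: 24.9
gripper_force: 35.0
t 15.13 stand [-91.8 -94.4] z 67.1 yaw 81.04 zax [-0.001 -0.001 -1.   ] gap 24.9 F [ -5.7  -0.4 -10.2]
```

```bash
python3 -m pendant '[0,0,0.1,0,0,0,-1,0,0,0.1,0,0,0,-1,0,0,0.1,0,0,0,-1,0,0,0.1,0,0,0,-1,0,0,0,0,0,0,-1]'
python3 -c "from h import *;where()"
```

```text
t: 15.55
tool_pos: [468.7, 52.2, 55.1]
eef_rot: [0.0, 0.76, 0.65, -0.001]
wrist_force: [-5.9, -1.6, -6.6]
finger_gap: 24.7
gripper_force: 35.0
t 15.55 stand [-91.8 -94.2] z 55.1 yaw 81.03 zax [-0.001 -0.001 -1.   ] gap 24.7 F [-5.9 -1.6 -6.6]
```

```bash
python3 -m pendant '[0,0,0,0,0,0,-0.3,0,0,0,0,0,0,-0.1,0,0,0,0,0,0,0.05,0,0,0,0,0,0,0.05,0,0,0,0,0,0,0.05,0,0,-0.5,0,0,0,0.05,0,0,-1,0,0,0,0.05,0,0,-1,0,0,0,0.05]'
python3 -m pendant '[0,-1,-1,0,0,0,0.05,0,-1,-1,0,0,0,0.05,-1,-1,-1,0,0,0,0.05,-1,-1,0,0,0,0,0.05,-1,-1,0,0,0,0,0.05,-1,-1,0,0,0,0,0.05]'
python3 - <<'E'
from h import *
where()
s=vision.snapshot('side')
kd=blob(s,(270,150,320,220),lambda h,s,v:((h<8)|(h>172))&(s>150)&(v>100),72);print(kd[1:],st(kd[0].mean(0)))
for n,b in {'cake':(205,180,240,212),'b':(220,214,252,242),'c':(265,200,300,228)}.items():
    P,c,a=blob(s,b,lambda h,s,v:(h<24)&(s>85)&(v>90),52);print(n,c,a,st(P.mean(0)))
cv2.imwrite('pics/n.png',cv2.resize(s['pixels'][110:260,190:350,::-1],None,fx=4,fy=4,interpolation=cv2.INTER_CUBIC))
E
```

```text
t: 16.22
tool_pos: [468.4, 53.6, 130.8]
eef_rot: [-0.001, 0.76, 0.65, -0.001]
wrist_force: [1.7, 0.3, 0.5]
finger_gap: 48.0
gripper_force: 0.0
t: 16.72
tool_pos: [281.3, -31.6, 213.9]
eef_rot: [0.001, 0.76, 0.65, 0.001]
wrist_force: [-0.2, -0.3, 0.2]
finger_gap: 48.0
gripper_force: 0.0
t 16.72 stand [-264.  -205.9] z 213.9 yaw 81.14 zax [ 0.003 -0.    -1.   ] gap 48.0 F [-0.2 -0.3  0.2]
(array([288.5, 191.6]), np.int32(55)) [-92.2 -92.2]
cake [224.8 196.5] 183 [94.2  1.3]
b [236.4 225.8] 242 [-0.6 96.9]
c [278.5 214.7] 230 [-97.6  -1.8]
```

View pics/n.png

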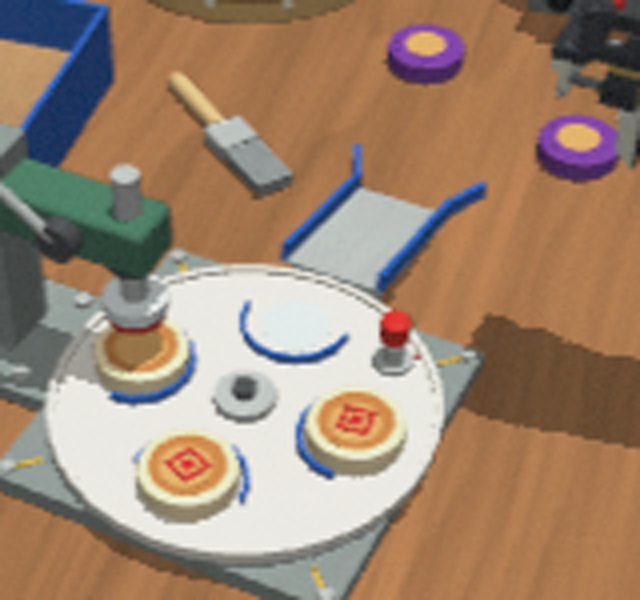

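The unstamped cake is under the stamp at (142,355). The stamped cakes are in their nests at (188,465) and (355,425). The knob is a quarter turn on at (395,330), at home height, and the arm is clear.

```bash
python3 -c "
from workcell import ctrl
print(ctrl.finish_job())"
```

```text
the job is handed in; nothing more can be done
None
```

The job is handed in, with no verdict reported back: the last picture, at about 17 s, puts the cake about 4 mm from the stamp spot, the table a quarter turn on, the pin looking home, both stamped cakes in their nests and the arm clear.

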